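# Index the casting fixture to its next notch

### The job

Index the finishing fixture one notch anticlockwise, seen from above: pull the lock ring up until its pin is clear of the notch, swing the arm round with the casting until the pin drops fully home in the very next notch, and let go of the ring. Ease the pin onto and along the rim, never wrench, ram or slam it, and leave the loose castings, the grinder and the abrasive disc where they are.

Things in the scene. Friction and masses are not known exactly. Their poses are not given: they have to be found in the camera images.
- fixture: Round steel index fixture bolted to the bench: base disc 290 mm across, 22 mm high, bolt lugs out to 170 mm from the axis. Origin on the bench top under the upright swivel axis; z is that axis. On it turns a face plate with a clamped white casting (104 mm across, 49 to 107 mm above the bench, stud to 131 mm) and an arm reaching over the rim.
- rim: Notched index rim on the base; origin as the fixture. 214 to 282 mm in diameter, flat top 32 mm above the bench. Radial notches 11.5 mm wide, 10 mm deep, cross it. The next notch anticlockwise is in a strip inlaid in the rim (0.5 mm lower), set anew for each job 30 to 50 degrees on from the first: see or feel where. Unwanted fixed notches lie 84 degrees on and 54 degrees back.
- ring_center (a point): Centre of the lock ring, an upright steel eye 37 mm outside, 19 mm inside, 9 mm thick, on the spring plunger at the arm's end, 125 mm from the axis, 104 mm above the bench with the pin home; it rises with the plunger. x points outward, y along the anticlockwise swing, z up: the flat sides face +y and -y. The housing below, 30 mm across, ends 70 mm above the bench.
- swivel (a joint): Turn of the face plate, casting, arm and plunger about the upright axis, rad: 0 in the first notch, growing anticlockwise seen from above; with the pin out it is free from -1.2 to 1.75. It stays where it is left: bearing drag 0.2 N m, with damping and the pin's rub about 2 to 5 N at the ring in a slow swing.
- plunger (a joint): Lift of the plunger, m: 0 fully home in a notch, about 0.009 with the pin standing on the rim, stop at 0.014. The spring pushes it down with 6.6 N at 0, about 9.5 N on the rim, 10.8 N at the stop.
- lock_pin: The lock pin, 10 mm across with a round nose, upright under the ring and moving with it, hidden by the arm. Origin on its axis at bench height when home; nose 22.5 mm above the origin. Play in a notch 0.75 mm to either side; the nose slips into a notch by itself from about 3 mm off its middle. More than 25 N on it bends it.
- casting_a: Loose white casting with a stud, 104 mm across, 58 mm high (82 with the stud), standing on the bench; origin at the middle of its underside. Bystander.
- casting_b: A second loose casting of the same kind. Bystander.
- flap_disc: Loose abrasive disc, 115 mm across, 14 mm thick; origin at the middle of its underside. Bystander.
- grinder: Angle grinder lying on the bench, about 290 mm long, 66 mm high; origin on the bench near its head, handle to its -x. Bystander.

How it is judged:
On the way, in this order (a step that is already met when the one before it is completed fails the run):
1. the pin is drawn up out of the first notch (value of joint plunger above 0.008 m and value of joint swivel between -0.1 and 0.1 rad), for 0.1 s.
2. the arm has been swung anticlockwise off the first notch with the pin up (value of joint plunger above 0.006 m and value of joint swivel above 0.15 rad), for 0.1 s.
At the end, for the whole second after the job is handed in: Plunger down in the next notch (lift below 2 mm) with the swivel 0.46 to 0.94 rad anticlockwise of its first notch and at rest (value of joint plunger below 0.002 m and value of joint swivel between 0.46 and 0.94 rad and velocity of joint swivel between -0.02 and 0.02 rad/s); the robot touches nothing.
It fails at once if the pin is wrenched or slammed against the rim: more than 25 N on it (contact force between lock_pin and anything else above 25 N).
It fails at once if a bystander is pushed more than 20 mm (distance of any of casting_a, casting_b, flap_disc, grinder from where it was at the start of the episode above 0.02 m).
It also fails if it takes over 58 s, if anything falls off the work surface, if the arm or the gripper's body presses on something with over 40 N, if the wrist force passes 120 N, or if a joint passes its speed limit or range.

### The arm

A 7-joint arm with a two-finger parallel gripper is mounted at the origin on the work surface. World frame = base frame: x ahead of the robot, y to its left, z up, the work surface at z = 0. Lengths are in m, angles in rad, forces in N, time in s.
With the tool pointing down it reaches from about 0.4 to 0.85 m from the base axis. Payload 10.4 kg.
Tool frame: the origin (TCP) lies at the very end of the fingers, on their centre line; the grasp point (between the pads) lies 19 mm behind it; z points along the fingers, y is the direction in which the jaws open and shut (so a half turn about z gives the same grasp; the last joint's range is limited). The gripper opens to 87 mm and grips with 3 to 60 N. Pads are 19 mm wide; open, the fingers measure 117 mm over their backs; the gripper's body (75 mm by 190 mm) begins 51 mm behind the grasp point.
Start: joints at [-1.193, 0.332, -0.065, 1.46, 0.022, 1.35, -0.088], TCP at [0.244, 0.575, 0.192] pointing down, gripper open.
Joint ranges: [-2.6, 2.6], [-0.5, 2.12], [-1.47, 1.34], [0.16, 2.42], [-1.27, 4.41], [0.06, 2.06], [-2.6, 2.6]. Speed limits (rad/s): [2.22, 2.22, 2.79, 2.79, 3.14, 3.14, 3.14].

### API

Orientations are given as a unit quaternion [x, y, z, w].
In Python, from bench import r, eyes, job gives the robot as it stands. The module is installed in compiled form; this text tells all that it offers.
- The arm moves only by the tool play_rows, never from a script. Its argument "motion" is a list of rows, each a list of 7 numbers: the shift along the tool's x, y, z as a fraction of full scale, then the turn, a rotation vector about the tool's x, y, z as a fraction of full scale, then the opening in per cent of the stroke, from 0 (shut) to 100 (fully open). A call has 1 to 5 rows; each row is the pose to reach, as a shift and turn from the pose commanded when the call began, along the tool's axes at that moment; what a row does not reach only later rows make up. Full scale, the value 1, is 0.2 m for a shift and 90 degrees for a turn. A row lasts 1/8 s, in which the tool goes at most 62.5 mm and 10.7 degrees, less where a joint would pass 70% of its speed; a pose out of reach is approached as far as the arm can. A call with a number of a shift or a turn outside -1 to 1 is refused whole. A call with a gripper value outside its range is refused whole. The fingers move at their own pace and stop on an object; "squeeze" is the grip in N (left out, the last holds). Time passes only in rows, so rows that repeat a pose let the fingers close. It gives the time, the measured TCP pose, the force and the opening at its end, in the units of the state.
- r.read_state(): the state, without advancing time (a new reading comes with each control period).
- eyes.camera(name): name is "side" or "top"; returns a dict with "image" (384x512x3 uint8, red, green, blue), "mtx" (3x3 intrinsics, pixels), "R" (3x3) and "t" (3): a world point X has camera coordinates R X + t. Camera axes: x right, y down, z forward; pixel columns grow to the right and rows downward; lengths in m; the calibration is good to about 2 mm. A picture is of the moment at which its call begins. There is no depth.
- job.close_job(): hands the job in, once; it reports no verdict.
Trained networks look in a picture, given as the dict that the camera call returned (one of the last four; its "shot" number tells which), for a name from the list of things; names that differ only in an ending like _2 or _b are one class to them, and where a whole thing is asked for, a point or a joint stands for the part that bears it (a point fixed in the world has none). Each returns a list of dicts, best first, with "p" (0 to 1); they miss things now and then, are a little off and sometimes report something else, mostly with a low value. They report only what shows in the picture. A call takes as long as a camera call.
- eyes.regions_of(picture, label): "region" (384x512 bool, what is visible of it) and "xy" ([column, row] in pixels, amid what is visible of it).
- eyes.landmark_of(picture, label): "xy" ([column, row] in pixels: a listed point, or the origin of a listed thing).
The state is a dict: "time": time; "joint_positions": joint angles; "joint_vel": joint speeds; "joint_torque": joint torques, N m; "ee_pos": TCP position; "eef_rot": TCP orientation; "ft_force": force on the tool from outside, world axes, zero at the start; "torque": the same for the moment, N m; "width": finger opening in m.
Only numpy, scipy, OpenCV 4.12 (cv2) and the standard library are available. Lean on these libraries where they do the work, as an engineer would, in place of code of your own. Each camera call takes 0.05 s, during which the arm holds its last target. There are 200 camera calls.

## Working session

There is one attempt and no reset: what is moved stays moved. The work goes in short steps, Python scripts to look and compute and a tool call to move; the robot and the scene stay as the last step left them, time stands still between calls to the robot, and variables do not carry over. Pictures are saved under pics/ and viewed, about 8 in all and at most 12, crops included, and the job is handed in when it is done.

Besides the shell and the picture viewer there is one more tool, called after "Emit:" by a JSON object that holds its "op" and its "data", one argument or row to a line. play_rows: Moves the arm, as the interface text tells. Shift numbers are shares of 0.2 m and turn numbers shares of 90 degrees, none past 1 either way. Its arguments: {"type":"object","properties":{"motion":{"type":"array","items":{"type":"array","items":{"type":"number"}}},"squeeze":{"type":"number"}},"required":["motion"]}

```bash
mkdir -p pics; cat > h.py <<'E'
import numpy as np, cv2
from bench import r, eyes, job
def snap(n,f=None):
    c=eyes.camera(n)
    if f: cv2.imwrite('pics/'+f,c['image'][:,:,::-1])
    return c
def ray(c,xy):
    d=np.linalg.inv(c['mtx'])@np.array([xy[0],xy[1],1.]); R=c['R']
    return -R.T@c['t'], R.T@d
def atz(c,xy,z):
    o,d=ray(c,xy); return o+d*(z-o[2])/d[2]
def proj(c,X):
    p=c['mtx']@(c['R']@np.asarray(X,float)+c['t']); return p[:2]/p[2]
def tri(c1,x1,c2,x2):
    o1,d1=ray(c1,x1);o2,d2=ray(c2,x2);d1/=np.linalg.norm(d1);d2/=np.linalg.norm(d2)
    s=np.linalg.lstsq(np.c_[d1,-d2],o2-o1,rcond=None)[0]
    a=o1+s[0]*d1;b=o2+s[1]*d2
    return (a+b)/2,np.linalg.norm(a-b)
E
python3 - <<'E'
from h import *
np.set_printoptions(precision=4,suppress=True)
s=r.read_state();print(s['time'],s['ee_pos'],s['eef_rot'],s['width'])
C={n:snap(n,n+'0.png') for n in('top','side')}
for n,c in C.items():
    print(n,'cam at',-c['R'].T@c['t'])
    for l in['fixture','rim','ring_center','casting_a','flap_disc','grinder','lock_pin']:
        print(l,[(round(d['p'],2),np.round(d['xy'],1)) for d in eyes.landmark_of(c,l)[:3]])
def best(c,l):
    return eyes.landmark_of(c,l)[0]['xy']
for l in['fixture','ring_center']:
    try: print(l,tri(C['top'],best(C['top'],l),C['side'],best(C['side'],l)))
    except Exception as e: print(e)
cv2.imwrite('pics/both.png',np.vstack([C['top']['image'][:,:,::-1],C['side']['image'][:,:,::-1]])[:, :])
E
```

```text
0.0 [0.2437 0.5751 0.1914] [ 0.199   0.98   -0.0007 -0.0001] 0.08650460869571036
top cam at [0.3181 0.0164 1.4598]
fixture [(0.76, array([258.3, 204.6]))]
rim [(0.5, array([362.5, 247. ]))]
ring_center [(0.56, array([296. , 186.7]))]
casting_a [(0.92, array([133.1, 230.4]))]
flap_disc [(0.8, array([364.4, 246.1]))]
grinder [(0.75, array([379.2, 191.2]))]
lock_pin []
side cam at [ 0.0895 -0.8312  0.8236]
fixture [(0.58, array([257.2, 220.8]))]
rim []
ring_center []
casting_a [(0.66, array([192.7, 163. ])), (0.57, array([226.9, 159.3]))]
flap_disc [(0.88, array([283.9, 335.7]))]
grinder [(0.59, array([361.5, 321. ]))]
lock_pin []
fixture (array([ 0.5048, -0.0007,  0.0081]), np.float64(0.012791216880930184))
list index out of range
```

View pics/top0.png

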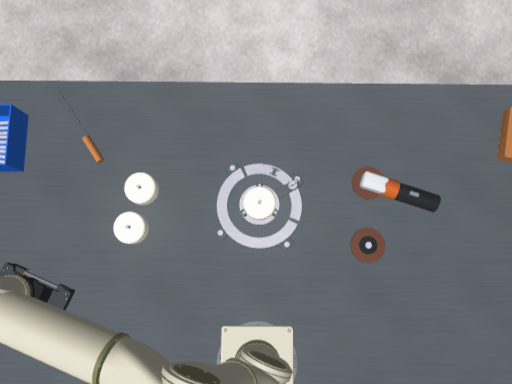

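View pics/side0.png

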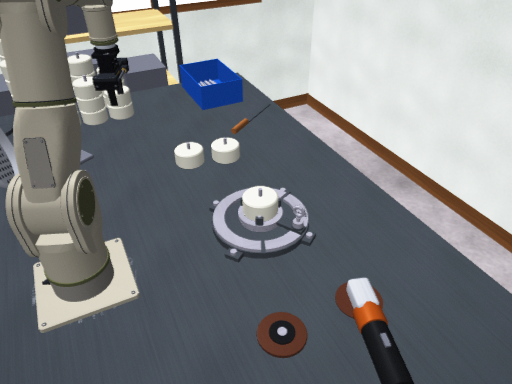

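Top view: fixture about (259,205), ring at about (294,184), inlay with notch probably near (275,172), and a notch at (240,172). The loose items stand well clear. Next I rectify the rim plane to metric scale.

```bash
python3 - <<'E'
from h import *
np.set_printoptions(precision=4,suppress=True)
c=snap('top'); s=snap('side')
def H(c,z,cx,cy,S=1500,n=600): # metric top view, up=+x, left=+y
    pts=np.array([[0,0],[n,0],[n,n],[0,n]],np.float32)
    src=np.array([proj(c,[cx-(v-n/2)/S,cy-(u-n/2)/S,z]) for u,v in pts],np.float32)
    return cv2.getPerspectiveTransform(src,pts)
for l in('fixture','rim','ring_center'):
  for n,k in(('t',c),('s',s)):
    for d in eyes.regions_of(k,l)[:2]:
        m=d['region'];yy,xx=np.nonzero(m);print(l,n,round(d['p'],2),d['xy'],m.sum(),xx.min(),xx.max(),yy.min(),yy.max())
# circle fit of base: bright pixels of gray steel
cx,cy=.505,-.0
im=cv2.warpPerspective(c['image'],H(c,.032,cx,cy),(600,600),flags=cv2.INTER_CUBIC)
g=cv2.cvtColor(im,cv2.COLOR_RGB2GRAY)
best=None
pts=[]
for a in np.linspace(0,2*np.pi,180,endpoint=False):
    rr=np.arange(180,250);u=300-rr*np.sin(a);v=300-rr*np.cos(a)
    p=g[v.astype(int),u.astype(int)].astype(float);d=np.diff(cv2.GaussianBlur(p[None],(9,1),0)[0]);i=d.argmin()
    pts.append([u[i],v[i]])
pts=np.array(pts)
w=np.ones(180,bool)
for _ in range(6):
    A=np.c_[2*pts,np.ones(180)];q=np.linalg.lstsq(A[w],(pts**2).sum(1)[w],rcond=None)[0]
    R=np.sqrt(q[2]+q[0]**2+q[1]**2);e=abs(np.hypot(*(pts-q[:2]).T)-R);w=e<max(3,np.median(e)*2)
X=cx-(q[1]-300)/1500;Y=cy-(q[0]-300)/1500
print('centre',X,Y,'R',R/1500,w.sum())
cv2.imwrite('pics/rect.png',cv2.warpPerspective(c['image'],H(c,.032,X,Y),(600,600),flags=cv2.INTER_CUBIC)[:,:,::-1])
print('ring top@.104',[atz(c,d['xy'],.104) for d in eyes.landmark_of(c,'ring_center')])
E
```

```text
fixture t 0.97 [259.0, 207.0] 6116 215 302 162 249
fixture s 0.83 [260.2, 222.1] 5819 209 315 186 261
rim t 0.66 [238.0, 231.4] 2062 217 301 163 247
rim s 0.65 [375.4, 327.0] 3630 335 413 278 383
ring_center s 0.59 [296.0, 213.5] 98 293 304 206 221
centre 0.5065517731359167 -0.004783752117663843 R 0.14109594177243265 170
ring top@.104 [array([0.5351, 0.3561, 0.104 ]), array([ 0.5658, -0.1253,  0.104 ])]
```

View pics/rect.png

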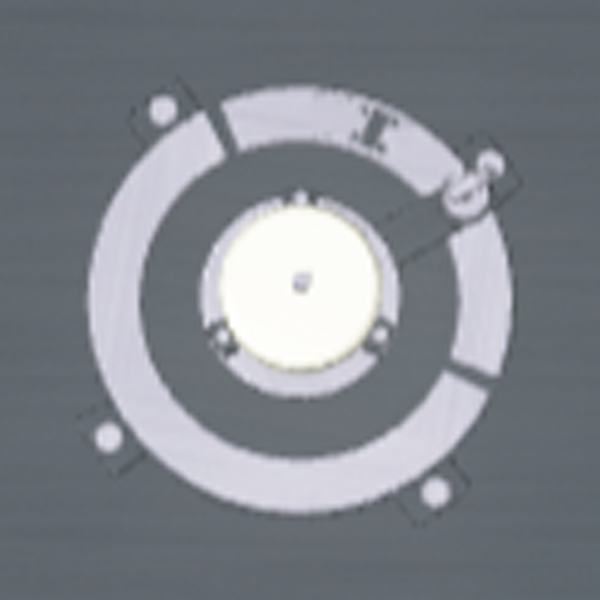

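Rectified view: the centre is (300,300) and R is 141 mm, matching the rim's 282 mm diameter. The inlay notch is at about (373,130), or −23°. The fixed notches are at (220,133), +25.6°, and (478,376), −113°, and the ring is at about −58.5°. Next I refine the angles in polar form and plan the approach.

```bash
cat >> h.py <<'E'
from scipy.spatial.transform import Rotation as Ro
C0=np.array([.5066,-.0048])
def target(th,z,rad=.125): # ring angle (deg, world) -> TCP position, rotation (y along swing tangent, z down)
    a=np.radians(th);x=-np.array([np.cos(a),np.sin(a),0]);y=np.array([-np.sin(a),np.cos(a),0])
    p=np.r_[C0-rad*x[:2],z]
    return p,Ro.from_matrix(np.c_[x,y,np.cross(x,y)])
def rel(p,R,s=None,p0=None,R0=None):
    if p0 is None: s=s or r.read_state();p0=np.array(s['ee_pos']);R0=Ro.from_quat(s['eef_rot'])
    return np.r_[R0.inv().apply(p-p0)/.2,(R0.inv()*R).as_rotvec()/(np.pi/2)]
E
python3 - <<'E'
from h import *
np.set_printoptions(precision=4,suppress=True)
c=snap('top');s=snap('side')
g=cv2.cvtColor(c['image'],cv2.COLOR_RGB2GRAY)
th=np.arange(-130,50,.25)
P=[]
for rad in np.arange(.120,.131,.002):
    uv=np.array([proj(c,[C0[0]+rad*np.cos(np.radians(t)),C0[1]+rad*np.sin(np.radians(t)),.032]) for t in th],np.float32)
    P.append(cv2.remap(g,uv[None,:,0],uv[None,:,1],cv2.INTER_CUBIC)[0].astype(float))
P=np.mean(P,0)
for a,b in((-125,-102),(-35,-12),(15,36)):
    m=(th>a)&(th<b);w=np.clip(P[m].max()-25-P[m],0,None);print('notch',(th[m]*w).sum()/w.sum(),'width mm',np.radians(.25)*125*(w>w.max()/2).sum())
for t in(-58.8,):
    q=np.r_[C0+.125*np.array([np.cos(np.radians(t)),np.sin(np.radians(t))]),.104];print('ring',q,proj(c,q),proj(s,q))
out=[]
for im,q0,(n) in((c,proj(c,q),''),(s,proj(s,q),'')):
    u,v=np.round(q0).astype(int);k=im['image'][v-25:v+25,u-25:u+25].copy();k=cv2.resize(k,(400,400),interpolation=cv2.INTER_CUBIC)
    cv2.circle(k,tuple(int(x) for x in ((q0-[u-25,v-25]+.5)*8)),3,(255,0,0),-1);out.append(k)
cv2.imwrite('pics/ring.png',np.hstack(out)[:,:,::-1])
p,R=target(-58.8,.19);print(rel(p,R))
E
```

```text
notch -113.55304543185224 width mm 9.272061651219877
notch -23.287729357798167 width mm 10.362892433716333
notch 24.613638895076853 width mm 9.817477042468104
ring [ 0.5714 -0.1117  0.104 ] [293.1141 181.9582] [299.1588 210.6269]
[-2.8486 -2.5247  0.0111  0.     -0.      0.3982]
```

View pics/ring.png

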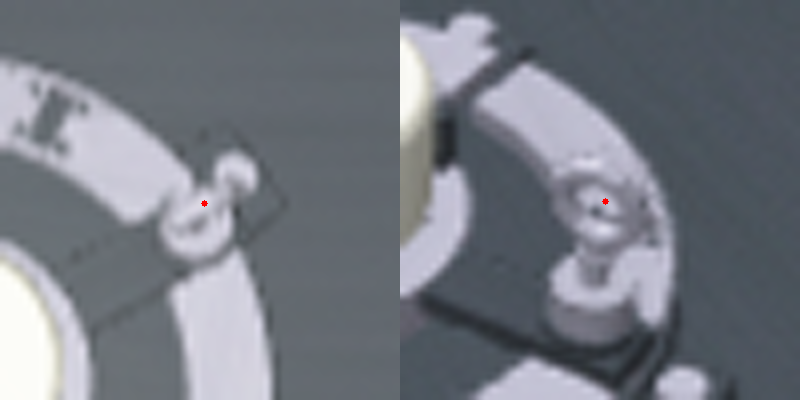

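Emit:
{"op": "play_rows", "data": {
  "motion": [
    [-0.19,-0.17,-0.05,0,0,0,100],
    [-0.42,-0.37,-0.05,0,0,0,100],
    [-0.65,-0.58,-0.05,0,0,0,100],
    [-0.85,-0.75,-0.05,0,0,0,100],
    [-0.98,-0.86,-0.05,0,0,0,100]
  ]
}}

```text
time: 2.17
ee_pos: [0.3585, 0.3382, 0.2026]
eef_rot: [0.2, 0.98, 0.0, 0.0]
ft_force: [0.1, 0.7, -0.4]
width: 0.0872
```

Emit:
{"op": "play_rows", "data": {
  "motion": [
    [-0.19,-0.17,0,0,0,0,100],
    [-0.42,-0.37,0,0,0,0,100],
    [-0.65,-0.58,0,0,0,0,100],
    [-0.85,-0.75,0,0,0,0,100],
    [-0.98,-0.86,0,0,0,0,100]
  ]
}}

```text
time: 2.8
ee_pos: [0.4715, 0.1032, 0.2026]
eef_rot: [0.2, 0.98, 0.0, 0.0]
ft_force: [-0.7, 0.8, 0.1]
width: 0.0871
```

```bash
python3 - <<'E'
from h import *
np.set_printoptions(precision=4,suppress=True)
s=r.read_state();print(s['time'],s['ee_pos'],s['ft_force']);print(rel(*target(-59.5,.18)))
E
```

```text
2.8 [0.4715 0.1032 0.2026] [-0.6892  0.8374  0.1172]
[-0.8766 -0.7986  0.113   0.0006  0.0003  0.4043]
```

Emit:
{"op": "play_rows", "data": {
  "motion": [
    [-0.19,-0.17,0,0,0,0.1,100],
    [-0.4,-0.37,0,0,0,0.2,100],
    [-0.6,-0.55,0,0,0,0.3,100],
    [-0.77,-0.7,0.05,0,0,0.404,100],
    [-0.877,-0.799,0.1,0,0,0.404,100]
  ]
}}

```text
time: 3.42
ee_pos: [0.5703, -0.1121, 0.1821]
eef_rot: [0.497, 0.868, -0.0, 0.0]
ft_force: [-0.2, 1.6, -0.4]
width: 0.0873
```

```bash
python3 - <<'E'
from h import *
np.set_printoptions(precision=4,suppress=True)
c=snap('top');s=snap('side');st=r.read_state();print(st['time'],st['ee_pos'],st['ft_force']);print(rel(*target(-59.5,.125)))
out=[]
for im in(c,s):
    q0=proj(im,[*target(-59.5,.1)[0][:2],.12]);u,v=np.round(q0).astype(int);k=im['image'][v-40:v+40,u-40:u+40]
    out.append(cv2.resize(k,(400,400),interpolation=cv2.INTER_CUBIC))
cv2.imwrite('pics/n1.png',np.hstack(out)[:,:,::-1])
for im in(c,s): print([(d['p'],d['xy']) for d in eyes.landmark_of(im,'ring_center')],proj(im,[*target(-59.5,.1)[0][:2],.104]))
E
```

```text
3.525 [ 0.5694 -0.1133  0.1811] [-0.0005 -0.7637 -1.287 ]
[ 0.0021  0.0055  0.2805 -0.0015  0.0005 -0.0009]
[] [293.3637 182.3662]
[(0.48, [299.9, 213.0])] [298.8959 210.9309]
```

View pics/n1.png

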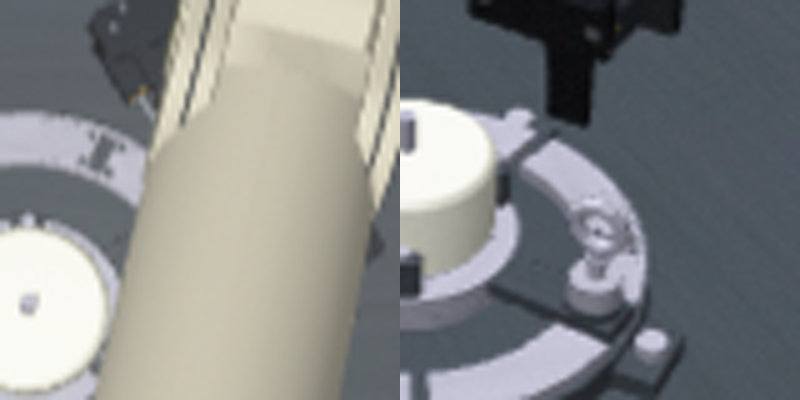

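Side crop: the ring is at (598,230) in the crop, under the fingers and within about 1 px of the prediction. The path down is clear.

Emit:
{"op": "play_rows", "data": {
  "motion": [
    [0,0,0.15,0,0,0,60],
    [0,0,0.3,0,0,0,40],
    [0,0,0.4,0,0,0,40],
    [0,0,0.465,0,0,0,40],
    [0,0,0.465,0,0,0,30]
  ],
  "squeeze": 3
}}

```text
time: 4.25
ee_pos: [0.5694, -0.1088, 0.089]
eef_rot: [0.494, 0.869, 0.0, -0.0]
ft_force: [-0.5, 0.4, 0.9]
width: 0.0451
```

Emit:
{"op": "play_rows", "data": {
  "motion": [
    [0,0,0,0,0,0,24],
    [0,0,0,0,0,0,20],
    [0,0,0,0,0,0,17],
    [0,0,0,0,0,0,14],
    [0,0,0,0,0,0,12]
  ]
}}

```text
time: 4.88
ee_pos: [0.5697, -0.1098, 0.0893]
eef_rot: [0.495, 0.869, -0.0, -0.0]
ft_force: [-0.7, -1.1, 1.8]
width: 0.0114
```

Emit:
{"op": "play_rows", "data": {
  "motion": [
    [0,0,0,0,0,0,10],
    [0,0,0,0,0,0,8],
    [0,0,0,0,0,0,6],
    [0,0,0,0,0,0,6],
    [0,0,0,0,0,0,6]
  ]
}}

```text
time: 5.5
ee_pos: [0.5694, -0.1101, 0.0892]
eef_rot: [0.495, 0.869, -0.0, -0.0]
ft_force: [-5.1, -2.3, 2.8]
width: 0.0086
```

```bash
cat > st.py <<'E'
from h import *
np.set_printoptions(precision=4,suppress=True)
F=[]
for i in range(4): eyes.camera('side');s=r.read_state();F.append(s['ft_force'])
f=np.mean(F,0);R0=Ro.from_quat(s['eef_rot']).as_matrix();d=np.array(s['ee_pos'])
print('t',s['time'],'pos',d,'w',s['width'],'F world',f,'F radial(out),tangent',f@-R0[:,0],f@R0[:,1],'yaw-ring-angle',np.degrees(np.arctan2(R0[1,1],R0[0,1]))-90,'pos angle',np.degrees(np.arctan2(*(d[:2]-C0)[::-1])),'rad',np.hypot(*(d[:2]-C0)))
E
python3 st.py
```

```text
t 5.7 pos [ 0.5694 -0.1101  0.0892] w 0.00904434366068892 F world [-5.0566 -2.3428  3.1157] F radial(out),tangent -0.5635062561249805 -5.54628983639077 yaw-ring-angle -59.34239006781426 pos angle -59.188851149937896 rad 0.1225662991701895
```

Emit:
{"op": "play_rows", "data": {
  "motion": [
    [0,-0.003,0,0,0,0,6],
    [0,-0.005,0,0,0,0,6],
    [0,-0.005,0,0,0,0,6]
  ]
}}

```text
time: 6.08
ee_pos: [0.5692, -0.1101, 0.0892]
eef_rot: [0.495, 0.869, 0.0, 0.0]
ft_force: [-0.1, -0.7, -0.1]
width: 0.0087
```

```bash
python3 st.py
```

```text
t 6.275 pos [ 0.5691 -0.1101  0.0892] w 0.009122933842979365 F world [ 0.3113 -1.4862 -0.734 ] F radial(out),tangent 1.4367970474813736 -0.49111029419077107 yaw-ring-angle -59.3143490600318 pos angle -59.29226389328105 rad 0.12247740095822819
```

Emit:
{"op": "play_rows", "data": {
  "motion": [
    [0,0,0,0,0,0,6],
    [0,0,0,0,0,0,6]
  ],
  "squeeze": 10
}}

```text
time: 6.52
ee_pos: [0.5691, -0.1101, 0.0892]
eef_rot: [0.495, 0.869, 0.0, 0.0]
ft_force: [0.9, -1.2, -1.4]
width: 0.0087
```

Emit:
{"op": "play_rows", "data": {
  "motion": [
    [0,0,0,0,0,0,5],
    [0,0,0,0,0,0,4],
    [0,0,0,0,0,0,4]
  ],
  "squeeze": 30
}}

```text
time: 6.9
ee_pos: [0.569, -0.1102, 0.0893]
eef_rot: [0.495, 0.869, 0.0, 0.0]
ft_force: [3.0, -0.4, -2.1]
width: 0.008
```

```bash
python3 st.py
```

```text
t 7.1 pos [ 0.5689 -0.1102  0.0892] w 0.007621552297858223 F world [ 2.4938 -0.9375 -1.7232] F radial(out),tangent 2.0786988544523335 1.6660944013465835 yaw-ring-angle -59.32122616628688 pos angle -59.41081812021198 rad 0.12245321310178037
```

Emit:
{"op": "play_rows", "data": {
  "motion": [
    [0,0,-0.01,0,0,0,4],
    [0,0,-0.02,0,0,0,4],
    [0,0,-0.03,0,0,0,4],
    [0,0,-0.04,0,0,0,4],
    [0,0,-0.05,0,0,0,4]
  ]
}}

```text
time: 7.72
ee_pos: [0.5684, -0.1104, 0.099]
eef_rot: [0.495, 0.869, -0.0, -0.0]
ft_force: [2.1, -2.5, -10.6]
width: 0.0078
```

```bash
python3 st.py
```

```text
t 7.925 pos [ 0.5685 -0.1104  0.099 ] w 0.007732521101681114 F world [  0.8414  -2.8629 -10.3771] F radial(out),tangent 2.8953723428137574 -0.7298996036139744 yaw-ring-angle -59.33534487177215 pos angle -59.636639311580936 rad 0.12239069309073475
```

Emit:
{"op": "play_rows", "data": {
  "motion": [
    [0,0,-0.005,0,0,0,4],
    [0,0,-0.01,0,0,0,4],
    [0,0,-0.01,0,0,0,4]
  ]
}}

```text
time: 8.3
ee_pos: [0.5686, -0.1103, 0.1012]
eef_rot: [0.495, 0.869, -0.0, -0.0]
ft_force: [0.4, -3.0, -11.5]
width: 0.0078
```

Emit:
{"op": "play_rows", "data": {
  "motion": [
    [0,0.008,0,0,0,-0.0083,4],
    [0.0006,0.024,0,0,0,-0.025,4],
    [0.0014,0.0405,0,0,0,-0.0417,4],
    [0.0026,0.057,0,0,0,-0.0583,4],
    [0.0041,0.071,0,0,0,-0.0733,4]
  ]
}}

```text
time: 8.93
ee_pos: [0.5809, -0.1021, 0.1012]
eef_rot: [0.443, 0.896, 0.0, -0.0]
ft_force: [-0.8, -2.4, -10.6]
width: 0.0082
```

```bash
python3 st.py
```

```text
t 9.125 pos [ 0.5811 -0.1019  0.1013] w 0.007766688117191373 F world [  1.5731  -1.8164 -10.8658] F radial(out),tangent 2.396441008814686 0.14085790993996228 yaw-ring-angle -52.71207483087585 pos angle -52.48181663316966 rad 0.1223768886480497
```

Emit:
{"op": "play_rows", "data": {
  "motion": [
    [0.0002,0.0162,0,0,0,-0.0167,4],
    [0.0008,0.0324,0,0,0,-0.0333,4],
    [0.0019,0.0486,0,0,0,-0.05,4],
    [0.0034,0.0648,0,0,0,-0.0667,4],
    [0.0053,0.0809,0,0,0,-0.0833,4]
  ]
}}

```text
time: 9.75
ee_pos: [0.593, -0.0915, 0.1012]
eef_rot: [0.384, 0.923, 0.0, -0.0]
ft_force: [-0.7, -1.9, -11.1]
width: 0.0079
```

Emit:
{"op": "play_rows", "data": {
  "motion": [
    [0.0002,0.0162,0,0,0,-0.0167,4],
    [0.0008,0.0324,0,0,0,-0.0333,4],
    [0.0019,0.0486,0,0,0,-0.05,4],
    [0.0034,0.0648,0,0,0,-0.0667,4],
    [0.0053,0.0809,0,0,0,-0.0833,4]
  ]
}}

```text
time: 10.38
ee_pos: [0.6037, -0.0793, 0.1012]
eef_rot: [0.323, 0.947, 0.0, -0.0]
ft_force: [-0.7, -2.1, -10.7]
width: 0.0081
```

Emit:
{"op": "play_rows", "data": {
  "motion": [
    [0.0002,0.0162,0,0,0,-0.0167,4],
    [0.0008,0.0324,0,0,0,-0.0333,4],
    [0.0019,0.0486,0,0,0,-0.05,4],
    [0.0034,0.0648,0,0,0,-0.0667,4],
    [0.0053,0.0809,0,0,0,-0.0833,4]
  ]
}}

```text
time: 11.0
ee_pos: [0.6128, -0.0659, 0.1012]
eef_rot: [0.26, 0.966, 0.0, -0.0]
ft_force: [-2.0, -1.8, -11.3]
width: 0.0078
```

```bash
python3 st.py
```

```text
t 11.2 pos [ 0.613  -0.0654  0.1013] w 0.008313345412832312 F world [  0.5388   0.0149 -11.3321] F radial(out),tangent 0.45689190061375107 0.27279708494647203 yaw-ring-angle -30.21339541445778 pos angle -29.651055641518603 rad 0.12245108905347712
```

Emit:
{"op": "play_rows", "data": {
  "motion": [
    [0.0002,0.0162,0,0,0,-0.0167,4],
    [0.0008,0.0324,0,0,0,-0.0333,4],
    [0.0019,0.0486,0,0,0,-0.05,4],
    [0.0032,0.062,0,0,0,-0.064,4],
    [0.0039,0.069,0,0,0,-0.071,4]
  ]
}}

```text
time: 11.82
ee_pos: [0.619, -0.0535, 0.1012]
eef_rot: [0.206, 0.979, 0.0, -0.0]
ft_force: [-1.8, -1.3, -10.8]
width: 0.0076
```

```bash
python3 st.py; python3 - <<'E'
from h import *
out=[]
for n in('top','side'):
    im=snap(n);q0=proj(im,[*target(-23.3,.1)[0][:2],.05]);u,v=np.round(q0).astype(int);k=im['image'][v-30:v+30,u-30:u+30]
    out.append(cv2.resize(k,(400,400),interpolation=cv2.INTER_CUBIC))
cv2.imwrite('pics/n2.png',np.hstack(out)[:,:,::-1])
E
```

```text
t 12.025 pos [ 0.619  -0.0534  0.1012] w 0.007479686940430389 F world [ -0.7454  -0.0997 -10.7917] F radial(out),tangent -0.640549481937707 -0.39805468903409996 yaw-ring-angle -23.83826789348285 pos angle -23.363887797584084 rad 0.12247778532162187
```

View pics/n2.png

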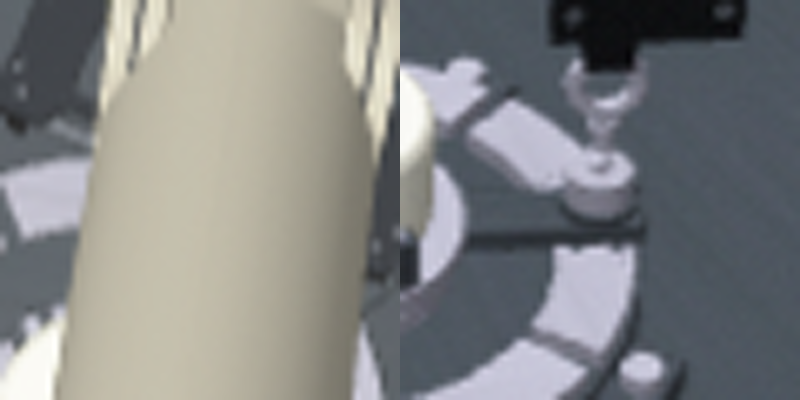

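The ring is held and lifted, and the housing now sits over the inlay notch. The first notch is visible behind it at about (570,345) in the crop. I'll ease it down and watch Fz.

Emit:
{"op": "play_rows", "data": {
  "motion": [
    [0,0,0.005,0,0,0,4],
    [0,0,0.01,0,0,0,4],
    [0,0,0.014,0,0,0,4],
    [0,0,0.017,0,0,0,4],
    [0,0,0.017,0,0,0,4]
  ]
}}

```text
time: 12.75
ee_pos: [0.619, -0.0536, 0.0979]
eef_rot: [0.207, 0.978, 0.0, 0.0]
ft_force: [-0.8, 1.1, -10.2]
width: 0.0079
```

```bash
python3 st.py
```

```text
t 12.95 pos [ 0.619  -0.0537  0.0979] w 0.007645345206492147 F world [-0.6036  1.9039 -9.928 ] F radial(out),tangent -1.3211097830070682 1.495722794231435 yaw-ring-angle -23.843192006889538 pos angle -23.504275547163825 rad 0.12254104830980365
```

Emit:
{"op": "play_rows", "data": {
  "motion": [
    [0,0,0.003,0,0,0,4],
    [0,0,0.005,0,0,0,4],
    [0,0,0.005,0,0,0,4]
  ]
}}

```text
time: 13.32
ee_pos: [0.619, -0.0537, 0.0968]
eef_rot: [0.207, 0.978, 0.0, -0.0]
ft_force: [-2.5, 1.7, -9.1]
width: 0.0079
```

Emit:
{"op": "play_rows", "data": {
  "motion": [
    [0,0,0.003,0,0,0,4],
    [0,0,0.005,0,0,0,4],
    [0,0,0.005,0,0,0,4]
  ]
}}

```text
time: 13.7
ee_pos: [0.619, -0.0537, 0.0958]
eef_rot: [0.207, 0.978, 0.0, 0.0]
ft_force: [-1.3, 2.7, -9.3]
width: 0.0075
```

```bash
python3 st.py
```

```text
t 13.9 pos [ 0.619  -0.0538  0.0958] w 0.0074178574157542955 F world [-1.1923  1.5985 -8.9615] F radial(out),tangent -1.736337746121237 0.9790751431166105 yaw-ring-angle -23.849333632574726 pos angle -23.549164121901615 rad 0.12256114844643091
```

Emit:
{"op": "play_rows", "data": {
  "motion": [
    [0,0,0.003,0,0,0,4],
    [0,0,0.005,0,0,0,4],
    [0,0,0.005,0,0,0,4]
  ]
}}

```text
time: 14.28
ee_pos: [0.619, -0.0537, 0.0948]
eef_rot: [0.207, 0.978, 0.0, -0.0]
ft_force: [-0.7, 3.1, -9.4]
width: 0.0078
```

Emit:
{"op": "play_rows", "data": {
  "motion": [
    [0,0,0.003,0,0,0,4],
    [0,0,0.005,0,0,0,4],
    [0,0,0.005,0,0,0,4]
  ]
}}

```text
time: 14.65
ee_pos: [0.619, -0.0537, 0.0938]
eef_rot: [0.207, 0.978, 0.0, 0.0]
ft_force: [-0.7, 2.6, -8.8]
width: 0.0076
```

```bash
python3 st.py
```

```text
t 14.85 pos [ 0.619  -0.0537  0.0938] w 0.007682201260979363 F world [-1.3111  2.4333 -8.8408] F radial(out),tangent -2.1829597150037485 1.6947330799431133 yaw-ring-angle -23.84462824892566 pos angle -23.53507856684525 rad 0.12257293317335129
```

Emit:
{"op": "play_rows", "data": {
  "motion": [
    [0,0,0.003,0,0,0,4],
    [0,0,0.006,0,0,0,4],
    [0,0,0.009,0,0,0,4],
    [0,0,0.01,0,0,0,4]
  ]
}}

```text
time: 15.35
ee_pos: [0.619, -0.0538, 0.0918]
eef_rot: [0.207, 0.978, 0.0, 0.0]
ft_force: [-0.9, 2.5, -8.5]
width: 0.008
```

Emit:
{"op": "play_rows", "data": {
  "motion": [
    [0,0,0.003,0,0,0,4],
    [0,0,0.006,0,0,0,4],
    [0,0,0.008,0,0,0,4],
    [0,0,0.008,0,0,0,4]
  ]
}}

```text
time: 15.85
ee_pos: [0.619, -0.0538, 0.0902]
eef_rot: [0.207, 0.978, 0.0, 0.0]
ft_force: [-0.6, 1.1, -7.8]
width: 0.0077
```

```bash
python3 st.py
```

```text
t 16.05 pos [ 0.619  -0.0537  0.0903] w 0.00807820922123852 F world [-1.3939  1.6529 -7.1951] F radial(out),tangent -1.9431700589482996 0.9472775221441799 yaw-ring-angle -23.84869534677155 pos angle -23.537785111265343 rad 0.12256315556872584
```

Lift is about 1 mm with the spring still on the tool, so the pin is in the notch. I'll ease down the rest, then relax the grip.

Emit:
{"op": "play_rows", "data": {
  "motion": [
    [0,0,0.003,0,0,0,4],
    [0,0,0.005,0,0,0,4],
    [0,0,0.005,0,0,0,4]
  ]
}}

```text
time: 16.42
ee_pos: [0.619, -0.0537, 0.0894]
eef_rot: [0.207, 0.978, 0.0, 0.0]
ft_force: [-2.5, 2.9, -6.1]
width: 0.0077
```

Emit:
{"op": "play_rows", "data": {
  "motion": [
    [0,0,0,0,0,0,6],
    [0,0,0,0,0,0,6],
    [0,0,0,0,0,0,6]
  ],
  "squeeze": 3
}}

```text
time: 16.8
ee_pos: [0.6195, -0.0539, 0.0897]
eef_rot: [0.207, 0.978, 0.0, 0.001]
ft_force: [-0.2, 1.0, -1.8]
width: 0.0088
```

```bash
python3 st.py
```

```text
t 17.0 pos [ 0.6195 -0.054   0.0897] w 0.008889867794503724 F world [ 0.1886  0.7114 -0.8755] F radial(out),tangent -0.11619288999894128 0.7265405911208274 yaw-ring-angle -23.85694532595471 pos angle -23.547146434600997 rad 0.12311778434279251
```

Emit:
{"op": "play_rows", "data": {
  "motion": [
    [0,0,0,0,0,0,15],
    [0,0,0,0,0,0,30],
    [0,0,0,0,0,0,50],
    [0,0,0,0,0,0,70],
    [0,0,0,0,0,0,80]
  ]
}}

```text
time: 17.62
ee_pos: [0.6189, -0.0537, 0.0892]
eef_rot: [0.207, 0.978, 0.0, -0.0]
ft_force: [1.2, -0.5, -0.1]
width: 0.0451
```

Emit:
{"op": "play_rows", "data": {
  "motion": [
    [0,0,-0.1,0,0,0,80],
    [0,0,-0.25,0,0,0,80],
    [0,0,-0.45,0,0,0,80],
    [0,0,-0.65,0,0,0,80],
    [0,0,-0.75,0,0,0,80]
  ]
}}

```text
time: 18.25
ee_pos: [0.6198, -0.0541, 0.2435]
eef_rot: [0.207, 0.978, 0.001, 0.002]
ft_force: [0.5, -0.2, -0.7]
width: 0.0694
```

Emit:
{"op": "play_rows", "data": {
  "motion": [
    [0.1,0.25,0,0,0,0,80],
    [0.2,0.5,0,0,0,0,80],
    [0.3,0.75,0,0,0,0,80],
    [0.35,0.95,0,0,0,0,80],
    [0.35,1,0,0,0,0,80]
  ]
}}

```text
time: 18.88
ee_pos: [0.6355, 0.1615, 0.2403]
eef_rot: [0.204, 0.979, 0.001, 0.0]
ft_force: [1.0, -0.2, 0.4]
width: 0.0699
```

```bash
python3 - <<'E'
from h import *
np.set_printoptions(precision=4,suppress=True)
out=[]
for n in('top','side'):
    im=snap(n);a=np.radians(-23.3)
    print(n,[(round(d['p'],2),d['xy']) for d in eyes.landmark_of(im,'ring_center')],'pred home',proj(im,[*target(-23.4,.1)[0][:2],.104]),'pred +9mm',proj(im,[*target(-23.4,.1)[0][:2],.113]))
    q0=proj(im,[*target(-23.4,.1)[0][:2],.104]);u,v=np.round(q0).astype(int);k=im['image'][v-25:v+25,u-25:u+25]
    k=cv2.resize(k,(400,400),interpolation=cv2.INTER_CUBIC);cv2.circle(k,tuple(int(x) for x in ((q0-[u-25,v-25]+.5)*8)),3,(255,0,0),-1);out.append(k)
cv2.imwrite('pics/n3.png',np.hstack(out)[:,:,::-1]);s=r.read_state();print(s['time'],s['ee_pos'],s['ft_force'])
E
```

```text
top [(0.51, [276.7, 168.3])] pred home [275.0599 166.4273] pred +9mm [275.2076 165.8072]
side [(0.56, [302.7, 192.2])] pred home [303.718  194.1711] pred +9mm [303.9123 191.6831]
19.075 [0.6361 0.1556 0.24  ] [-0.153  -0.8637 -0.1006]
```

View pics/n3.png

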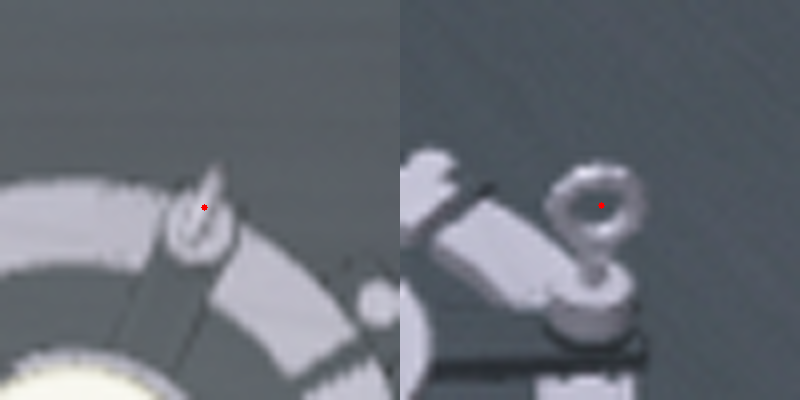

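Final view: the ring is at about (597,203) in the side crop. That agrees with the predicted home height, and the ring-to-housing gap matches the starting one (about 10 px, against about 12 px when lifted). The gripper is clear, so I'm handing in.

```bash
python3 -c "
from h import *
print(job.close_job())"
```

```text
the job is handed in; nothing more can be done
None
```

I indexed the fixture one notch anticlockwise and handed the job in at about 19 s; hand-in gives no verdict.

- **Movement:** I gripped the lock ring, trimmed out a 5.5 N side load, and lifted it about 12 mm. I then swung the arm about 36° (0.63 rad) to the inlaid notch and eased the pin down in steps of about 1–2 mm. I let go with the ring within about 0.5 mm of its first home height, then moved the gripper clear.
- **Forces:** The tool force stayed at about 12 N or less in every reading, but I had no direct measurement of the force on the pin. While easing down, the pull on the tool fell smoothly from about 11 N to 6 N. That matches the spring and a pin that never stood on the rim.
- **Seating:** In the last side picture, the ring-to-housing gap matched the one at the start, so the pin looks fully home.
- **Disagreement:** The network's ring landmark was about 2 px off my prediction in both views. In the side view that would suit a raised ring, but the zoomed picture and the force trace both say home.
- **Bystanders:** I didn't measure the castings, grinder or disc again at the end. The arm's path passed above or clear of all of them.

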